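# Set the length stop of the trimming jig and bring the blank up to it

## Robot

A 6-joint arm with a two-finger parallel gripper is mounted at the origin on a cart in front of the work surface, level with it; the furniture and walls round the work are solid. World frame = base frame: x ahead of the robot, y to its left, z up, the work surface at z = 0. Lengths are in mm, angles in rad, forces in N, time in s.
With the tool pointing down it reaches from about 350 to 875 mm from the base axis. Payload 4.2 kg.
Tool frame: the origin (TCP) lies at the very end of the fingers, on their centre line; the grasp point (between the pads) lies 19 mm behind it; z points along the fingers, y is the line along which they close (so a half turn about z gives the same grasp; the last joint's range is limited). The gripper opens to 85 mm and grips with 20 to 120 N. Pads are 22 mm wide; open, the fingers measure 114 mm over their backs; the gripper's body (76 mm by 85 mm) begins 54 mm behind the grasp point. The pads swing forward as they close: fully open they stand 13 mm farther back than shut.
Start: joints at [-1.024, 0.385, 0.008, 0, -1.194, -0.259], TCP at [177.418, -599.268, 194.412] pointing down, gripper open.
Joint ranges: [-3.14, 3.14], [-1.21, 2.06], [-1.07, 1.41], [-3.16, 2.05], [-2.99, -0.16], [-3.1, 3.1]. Speed limits (rad/s): [2.79, 2.79, 3.14, 3.14, 3.14, 3.14].

## Interface

Orientations are given as a unit quaternion [x, y, z, w].
In Python, from bench import arm, optics gives the robot as it stands. The module is installed in compiled form; this text tells all that it offers.
- The arm moves only by the tool step_arm, never from a script. Its argument "motion" is a list of rows, each an object with "dr": the turn, a rotation vector about the tool's x, y, z in units of 8 degrees (1.0 is 8 degrees), a list of three; "slide": the shift along the tool's x, y, z in mm, a list of three; "jaw": the finger opening in mm, from 0 to 85.4. A call has exactly 8 rows; each row is the pose to reach, as a shift and turn from the pose commanded when the call began, along the tool's axes at that moment; what a row does not reach only later rows make up. A row lasts 1/8 s, in which the tool goes at most 62.5 mm and 10.7 degrees, less where a joint would pass 70% of its speed; a pose out of reach is approached as far as the arm can. A call with a gripper value outside its range is refused whole. The fingers move at their own pace and stop on an object; the grip force is fixed at half the most. Time passes only in rows, so rows that repeat a pose let the fingers close, or fill a call up. It gives the time, the measured TCP pose, the force, the opening and the grip force at its end, in the units of the state.
- arm.read_state(): the state, without advancing time (a new reading comes with each control period).
- optics.get_image(name): name is "scene" or "top" or "wrist"; returns the picture (384x512x3 uint8, blue, green, red); there is no depth.
- optics.camera_info(name): a dict with "camera_matrix" (3x3 intrinsics, pixels), "view" (4x4, takes a point from world to camera coordinates); the wrist camera has in their place "T_tool_cam" (4x4, takes a point from camera to tool coordinates, whose origin is the TCP and whose axes are the flange's). Camera axes: x right, y up, looking along -z (the intrinsics and any distortion apply to the point x, -y, -z); pixel columns grow to the right and rows downward; lengths in mm; the calibration is good to about 2 mm. A picture is of the moment at which its call begins: read the wrist's pose just before it. camera_info takes no time and is no camera call.
- arm.job_done(): hands the job in; it is judged then, once.
The state is a dict: "clock": time; "joints": joint angles; "joint_vel": joint speeds; "joint_efforts": joint torques, N m; "position": TCP position; "ee_rot": TCP orientation; "contact_force": force on the tool from outside, world axes, zero at the start; "wrist_torque": the same for the moment, N m; "gripper_width": finger opening in mm; "grasp_force": force on a finger pad.
Only numpy, scipy, OpenCV 4.12 (cv2) and the standard library are available. Lean on these libraries where they do the work, as an engineer would, in place of code of your own. Each camera call takes 0.05 s, during which the arm holds its last target. There are 200 camera calls.

## Task

Set up the trimming jig for the next cut by pressing and pushing with the fingertips. First press down the yellow pad in the middle of the black sliding length stop to free its brake, keep it down while you push the stop along the fence until it rests against the red stop collar, and let the pad come up so that the stop locks there. Then push the wooden blank, without lifting or tipping it, until it lies flush against the fence with its end touching the length stop's steel arm, and leave the other things on the bench where they are.

Things in the scene. Friction and masses are not known exactly. Their poses are not given: they have to be found in the camera images.
- jig: Trimming jig, screwed to the bench: a grey-topped plywood board 18 mm thick, 170 mm deep (x -90 to +80 mm) and 415 mm long (y -190 to +225 mm), with an aluminium fence along its far side (26 mm thick, x +37 to +63 mm, top 75 mm above the bench) and a saw slot 2.5 mm wide across board and fence at y = 0. Origin on the bench under the slot; x points to the fence, y along the fence from the blank's side to the red collar, z up. It may stand turned up to about 10 degrees.
- fence_face (a point): Point on the front face of the fence at the saw slot, 21 mm above the board; axes as the jig's. The blank lies flush when its far long side is against this face.
- pad_top (a point): Centre of the top of the yellow release pad (34 mm across the fence by 46 mm along it) in the middle of the black length stop, 97 mm above the bench when up; it goes down with the pad. At both ends of the pad along the fence a black hump (18 mm long) rises 3 mm above the pad when up, 8 mm when fully down; at its sides the black cheeks lie 8 mm below the pad when up, 3 mm when down. Axes as the jig's.
- release_pad (a joint): Travel of the yellow pad, m: 0 up (brake on), 0.005 fully down. A spring needs about 10 N to start it and 12 N fully down, so press well into it; the brake is free from 0.001 on. When let go it springs up and the stop is locked where it stands (the brake holds about 6 N).
- length_stop (a joint): Place of the black length stop along the fence, m, growing toward the red collar (+y of the jig); with the pad down it slides with 1 to 2 N of friction.
- stop_face (a point): Centre of the working face of the length stop's steel arm, which hangs in front of the fence at the end of the stop next to the blank (arm 30 mm wide out from the fence, 8 mm thick, its lower edge 3 mm above the board). The face looks along -y of the jig, 42 mm from the middle of the pad; axes as the jig's.
- bumper (a point): Middle of the small rubber bumper on the length stop's other end, 44 mm from the pad's middle toward +y of the jig; it is what meets the red collar. Axes as the jig's.
- red_face (a point): Middle of the face of the red stop collar that the bumper meets. The collar (26 mm long, 42 mm wide, black knurled screw on top) is screwed to the fence and cannot move; its top is 98 mm above the bench, the screw's 112 mm. Axes as the jig's.
- blank: The wooden blank, a block 110 mm long (its y), 50 mm wide (its x), 42 mm high, 0.1 to 0.2 kg, lying loose on the jig's board (board top 18 mm above the bench) in front of the fence, on the other side of the saw slot from the length stop, about 5 to 25 mm off the fence and turned up to about 6 degrees from it. Origin at the centre of its underside.
- tape_measure: Yellow tape measure, loose bystander behind the jig.
- try_square: Try square with brown stock and steel blade, lying loose to the left of the jig.
- tape_blue: Roll of blue tape, loose bystander behind the jig.
- jar_dark: Dark jar 105 mm high, loose bystander behind the jig on the left.
- multimeter: Yellow and black multimeter lying loose to the left of the jig.
- pliers_red: Red pliers lying loose behind the jig on the right.

How it is judged (in metres and radians):
On the way, in this order (a step that is already met when the one before it is completed fails the run):
1. the yellow pad is pressed down while the length stop still stands where it was (value of joint release_pad above 0.002 m and distance of bumper from where it was at the start of the episode below 0.005 m), for 0.05 s.
2. the length stop rests against the red collar with the pad up again (y of bumper in the frame of red_face above -0.003 m and value of joint release_pad below 0.001 m), for 0.2 s.
3. the blank lies flush against the fence with its end at the stop (y of blank in the frame of stop_face between -0.0585 and -0.052 m and x of blank in the frame of fence_face between -0.0285 and -0.022 m and angle between the y axis of blank and the y axis of jig, either way round below 0.05 rad and height (world z) of blank below 0.021 m and angle between blank's own z axis and vertical below 0.04 rad), for 0.2 s.
At the end, for the whole second after the job is handed in: The length stop's bumper is within 3 mm of the red collar and its pad is up; the blank lies flat on the board at rest, its end within 3 mm of the steel arm, its long side within 3 mm of the fence (centre) and parallel to it within 0.05 rad (all of step 2 and all of step 3 and linear speed of blank below 0.01 m/s); the robot touches nothing.
It fails at once if the length stop is forced along with its brake on (value of joint release_pad below 0.0003 m and (velocity of joint length_stop above 0.02 m/s or velocity of joint length_stop below -0.02 m/s)).
It fails at once if the blank is lifted, carried or tipped (height (world z) of blank above 0.027 m or angle between blank's own z axis and vertical above 0.2 rad).
It fails at once if another thing on the bench is pushed away from its place (more than 2 cm) (distance of any of tape_measure, try_square, tape_blue, jar_dark, multimeter, pliers_red from where it was at the start of the episode above 0.02 m).
It also fails if it takes over 51 s, if anything falls off the work surface, if the arm or the gripper's body presses on something with over 40 N, if the wrist force passes 120 N, or if a joint passes its speed limit or range.

## Working session

There is one attempt and no reset: what is moved stays moved. The work goes in short steps, Python scripts to look and compute and a tool call to move; the robot and the scene stay as the last step left them, time stands still between calls to the robot, and variables do not carry over. Pictures are saved under pics/ and viewed, at most 10 in all, crops included, and the job is handed in when it is done.

Besides the shell and the picture viewer there is one more tool, called after "Emit:" as name(argument=value, ...), one argument or row to a line, values as JSON. step_arm: Moves the arm, as the interface text tells. Its arguments: {"type":"object","properties":{"motion":{"type":"array","items":{"type":"object","properties":{"dr":{"type":"array","items":{"type":"number"}},"slide":{"type":"array","items":{"type":"number"}},"jaw":{"type":"number"}}}}},"required":["motion"]}

```bash
mkdir -p pics
python3 - <<'E'
from bench import arm, optics
import cv2, numpy as np
print(arm.read_state())
for n in ["scene","top"]:
    cv2.imwrite(f"pics/{n}0.png",cv2.resize(optics.get_image(n),(800,600),interpolation=cv2.INTER_CUBIC))
    print(n,optics.camera_info(n))
print(optics.camera_info("wrist"))
E
```

```text
{'clock': 0.0, 'joints': array([-1.02442941e+00,  3.85516906e-01,  6.62274347e-03, -5.42009592e-04,
       -1.19402439e+00, -2.58582733e-01]), 'joint_vel': array([ 0.00146393, -0.00028625, -0.00130089,  0.0020394 , -0.00120774,
        0.00064326]), 'joint_efforts': array([-6.72242058e-04, -3.92289662e+01,  1.88399059e+01,  4.18612897e+00,
       -4.65394347e-03, -3.45380045e-05]), 'position': array([ 177.2125402 , -598.63930529,  193.33803697]), 'ee_rot': array([-1.43297033e-01,  9.89679125e-01,  1.07498648e-03, -1.83871086e-04]), 'contact_force': array([-0.46282751,  0.04535477,  0.30058829]), 'wrist_torque': array([-0.00934026,  0.03765422, -0.00242717]), 'grasp_force': 0.0, 'gripper_width': 85.29827231041698}
scene {'camera_matrix': array([[450.7338238 ,   0.        , 259.59879637],
       [  0.        , 450.7338238 , 188.53098425],
       [  0.        ,   0.        ,   1.        ]]), 'view': array([[-6.01872191e-01, -7.98329061e-01,  2.05079544e-02,
         4.78446790e+02],
       [ 5.06642323e-01, -3.61862852e-01,  7.82539988e-01,
        -3.65593884e+02],
       [-6.17303347e
[... 507 characters left out ...]
       [-1.74519525e-01,  8.39706645e-03,  9.84617908e-01,
        -1.23238795e+03],
       [ 0.00000000e+00,  0.00000000e+00,  0.00000000e+00,
         1.00000000e+00]])}
{'camera_matrix': array([[275.70404614,   0.        , 251.14539027],
       [  0.        , 275.70404614, 187.4762482 ],
       [  0.        ,   0.        ,   1.        ]]), 'T_tool_cam': array([[ 3.50638334e-05,  9.58975713e-01,  2.83488238e-01,
         7.19128752e+01],
       [ 9.99999268e-01, -3.76440944e-04,  1.14972641e-03,
        -9.51760171e-02],
       [ 1.20927628e-03,  2.83487990e-01, -9.58975024e-01,
        -1.79752730e+02],
       [ 0.00000000e+00,  0.00000000e+00,  0.00000000e+00,
         1.00000000e+00]])}
```

View pics/scene0.png

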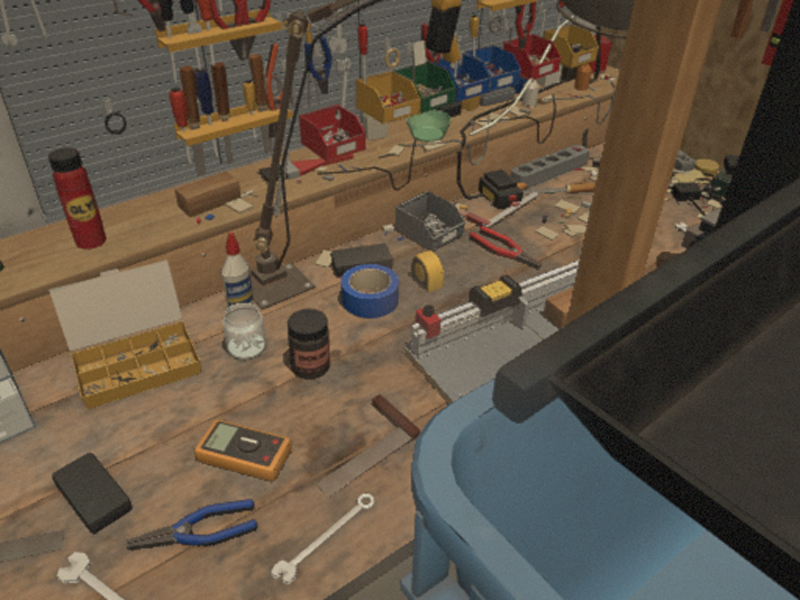

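View pics/top0.png

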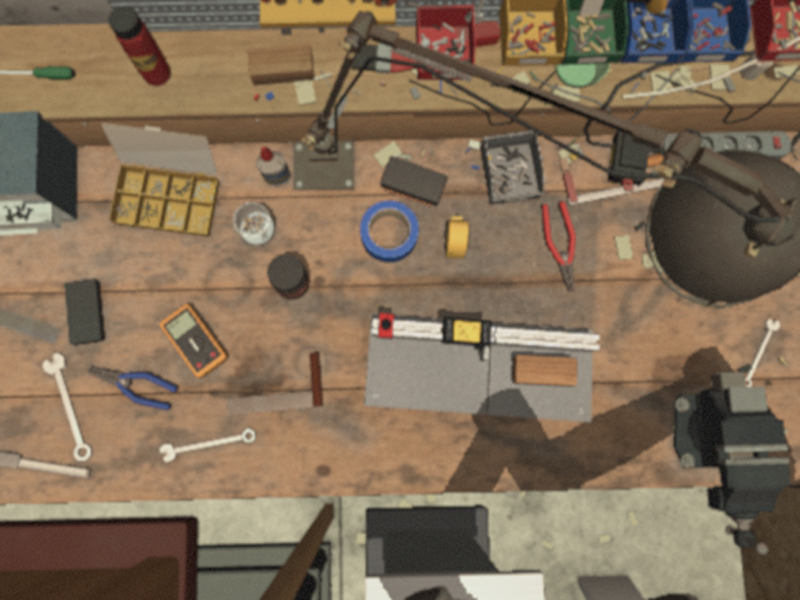

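The scene view shows the jig's stop and red collar, with the blank hidden by a post. The top view shows the pad at about (467,331), the collar at (386,325), the blank's corners from (514,354) to (577,387), and the board's near corners at (367,404) and (590,418).

```bash
cat > h.py <<'E'
from bench import arm, optics
import numpy as np, cv2
from scipy.spatial.transform import Rotation as R
def cam(name, st=None):
    ci=optics.camera_info(name); K=ci["camera_matrix"]
    if name=="wrist":
        T=np.eye(4); T[:3,:3]=R.from_quat(st["ee_rot"]).as_matrix(); T[:3,3]=st["position"]
        V=np.linalg.inv(T@ci["T_tool_cam"])
    else: V=ci["view"]
    return K,V
def back(K,V,uv,z,s=1.5625):
    u,v=np.array(uv)/s
    d=np.array([(u-K[0,2])/K[0,0],-(v-K[1,2])/K[1,1],-1])
    c=-V[:3,:3].T@V[:3,3]; w=V[:3,:3].T@d
    return c+w*(z-c[2])/w[2]
def proj(K,V,p):
    q=V[:3,:3]@p+V[:3,3]; return np.array([K[0,0]*q[0]/-q[2]+K[0,2],K[1,1]*-q[1]/-q[2]+K[1,2]])*1.5625
E
python3 - <<'E'
from h import *
np.set_printoptions(precision=1,suppress=True)
K,V=cam("top")
for n,uv,z in [("pad",(467,331),97),("collar",(386,325),98),("b1",(514,354),60),("b2",(577,357),60),("b3",(576,387),60),("b4",(514,384),60),
 ("near left board",(366,404),18),("near right",(590,418),18),("fence L far",(373,319),75),("fence R far",(600,335),75),("fence R near",(600,348),75),("lampbottom",(700,300),300),("lampbottom",(700,300),500)]:
    print(n,back(K,V,uv,z))
E
```

```text
pad [572.9 -31.3  97. ]
collar [586.7 110.3  98. ]
b1 [ 533.9 -118.5   60. ]
b2 [ 525.8 -231.3   60. ]
b3 [ 472.5 -225.7   60. ]
b4 [ 480.5 -115.5   60. ]
near left board [452.5 149.7  18. ]
near right [ 417.4 -258.8   18. ]
fence L far [601.1 133.1  75. ]
fence R far [ 562.8 -270.9   75. ]
fence R near [ 539.6 -269.1   75. ]
lampbottom [ 586.3 -352.1  300. ]
lampbottom [ 554.8 -259.7  500. ]
```

Run:
```python
from h import *
np.set_printoptions(precision=1,suppress=True)
K,V=cam("top"); Ks,Vs=cam("scene")
for z in (200,300,400,500,600):
    a=back(K,V,(725,225),z); b=back(K,V,(655,225),z); print(z,a,b,proj(Ks,Vs,a))
for uv in [(740,545),(745,385),(790,460)]:
    print(uv,back(K,V,uv,80),back(K,V,uv,180))
st=arm.read_state(); cv2.imwrite("pics/w0.png",cv2.resize(optics.get_image("wrist"),(800,600)))
```

```text
200 [ 726.5 -452.4  200. ] [ 729.1 -336.7  200. ] [599.5 140.7]
300 [ 699.6 -401.5  300. ] [ 702.1 -296.   300. ] [602.5 105.4]
400 [ 672.8 -350.5  400. ] [ 675.  -255.3  400. ] [606.   64.4]
500 [ 646.  -299.5  500. ] [ 648.  -214.6  500. ] [610.2  16.2]
600 [ 619.2 -248.5  600. ] [ 620.9 -173.9  600. ] [615.1 -41.5]
(740, 545) [ 200.7 -478.5   80. ] [ 218.7 -430.3  180. ]
(745, 385) [ 468.2 -517.4   80. ] [ 464.7 -466.1  180. ]
(790, 460) [ 338.3 -580.6   80. ] [ 345.2 -524.2  180. ]
```

View pics/w0.png

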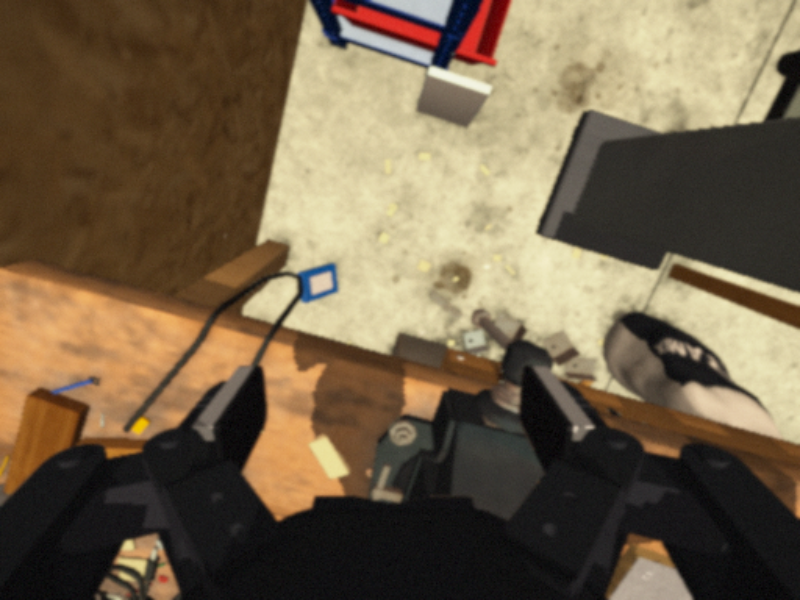

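The wrist view shows the vice right below the tool, around (450,440), so I'll rise before crossing.

Emit:
step_arm(
  motion=[
    {"slide":[0,0,-50],"jaw":0},
    {"slide":[0,0,-100],"jaw":0},
    {"slide":[-44,41,-100],"jaw":0},
    {"slide":[-88,82,-100],"jaw":0},
    {"slide":[-132,123,-100],"jaw":0},
    {"slide":[-176,164,-100],"jaw":0},
    {"slide":[-220,204,-100],"jaw":0},
    {"slide":[-264,245,-100],"jaw":0},
  ],
)

```text
$.motion[0]: bad value
```

Emit:
step_arm(
  motion=[
    {"slide":[-44,41,0],"jaw":0,"dr":[0,0,0.5]},
    {"slide":[-88,82,0],"jaw":0,"dr":[0,0,1]},
    {"slide":[-132,123,0],"jaw":0,"dr":[0,0,1.5]},
    {"slide":[-176,164,20],"jaw":0,"dr":[0,0,2]},
    {"slide":[-213,197,60],"jaw":0,"dr":[0,0,2.74]},
    {"slide":[-213,197,95],"jaw":0,"dr":[0,0,2.74]},
    {"slide":[-213,197,95],"jaw":0,"dr":[0,0,2.74]},
    {"slide":[-213,197,95],"jaw":0,"dr":[0,0,2.74]},
  ],
)

```text
clock: 1.15
position: [326.4, -350.9, 100.6]
ee_rot: [0.047, 0.999, -0.001, 0.001]
contact_force: [-0.4, -0.6, 0.9]
gripper_width: 0.0
grasp_force: 0.0
```

Run:
```python
from h import *
np.set_printoptions(precision=4,suppress=True)
st=arm.read_state(); print(st["clock"],st["position"],st["ee_rot"],st["contact_force"])
print(R.from_quat(st["ee_rot"]).as_matrix())
im=optics.get_image("wrist"); cv2.imwrite("pics/w1.png",cv2.resize(im,(800,600),interpolation=cv2.INTER_CUBIC))
```

```text
1.15 [ 326.405  -350.9102  100.5541] [ 0.0474  0.9989 -0.0007  0.0007] [-0.3861 -0.6034  0.8819]
[[-0.9955  0.0947  0.0013]
 [ 0.0947  0.9955 -0.0014]
 [-0.0014 -0.0013 -1.    ]]
```

View pics/w1.png

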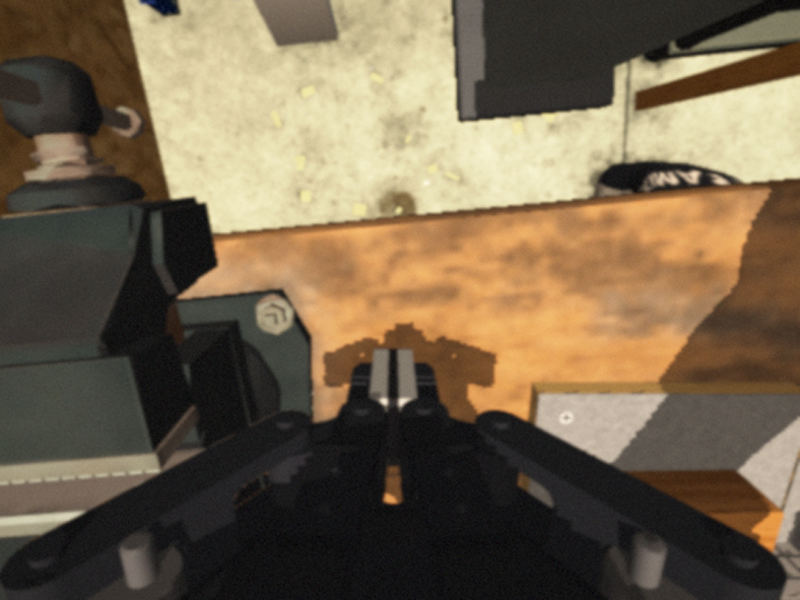

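The wrist view shows the tool just past the vice, with the jig's board at the lower right. My first call was refused because it lacked "dr", so the crossing ran at the lower height. The contact force is near zero, so nothing was touched. I'll rise first now.

Emit:
step_arm(
  motion=[
    {"slide":[0,0,-55],"jaw":0,"dr":[0,0,0]},
    {"slide":[-15,40,-100],"jaw":0,"dr":[0,0,0]},
    {"slide":[-40,95,-100],"jaw":0,"dr":[0,0,0]},
    {"slide":[-65,150,-100],"jaw":0,"dr":[0,0,0]},
    {"slide":[-90,205,-100],"jaw":0,"dr":[0,0,0]},
    {"slide":[-115,260,-100],"jaw":0,"dr":[0,0,0]},
    {"slide":[-140,315,-100],"jaw":0,"dr":[0,0,0]},
    {"slide":[-144,326,-100],"jaw":0,"dr":[0,0,0]},
  ],
)

```text
clock: 2.2
position: [502.2, -36.9, 201.0]
ee_rot: [0.046, 0.999, 0.0, 0.002]
contact_force: [-0.4, 0.2, -0.1]
gripper_width: -0.1
grasp_force: 0.0
```

Run:
```python
from h import *
np.set_printoptions(precision=4,suppress=True)
st=arm.read_state(); print(repr(st))
np.savez("w2.npz",position=st["position"],ee_rot=st["ee_rot"])
im=optics.get_image("wrist"); cv2.imwrite("pics/w2.png",cv2.resize(im,(800,600),interpolation=cv2.INTER_CUBIC))
```

```text
{'clock': 2.2, 'joints': array([ 0.2498,  0.1703, -0.2754,  0.0003, -1.1217, -1.9129]), 'joint_vel': array([ 0.1102,  0.038 ,  0.0322, -0.0012, -0.0283, -0.1332]), 'joint_efforts': array([  0.3325, -27.063 ,  18.5489,   4.0818,   0.1199,  -0.001 ]), 'position': array([502.2154, -36.9077, 200.953 ]), 'ee_rot': array([0.0461, 0.9989, 0.0004, 0.0017]), 'contact_force': array([-0.4178,  0.2415, -0.1071]), 'wrist_torque': array([-0.09  ,  0.031 , -0.0049]), 'grasp_force': 0.0, 'gripper_width': -0.0556059333548214}
```

View pics/w2.png

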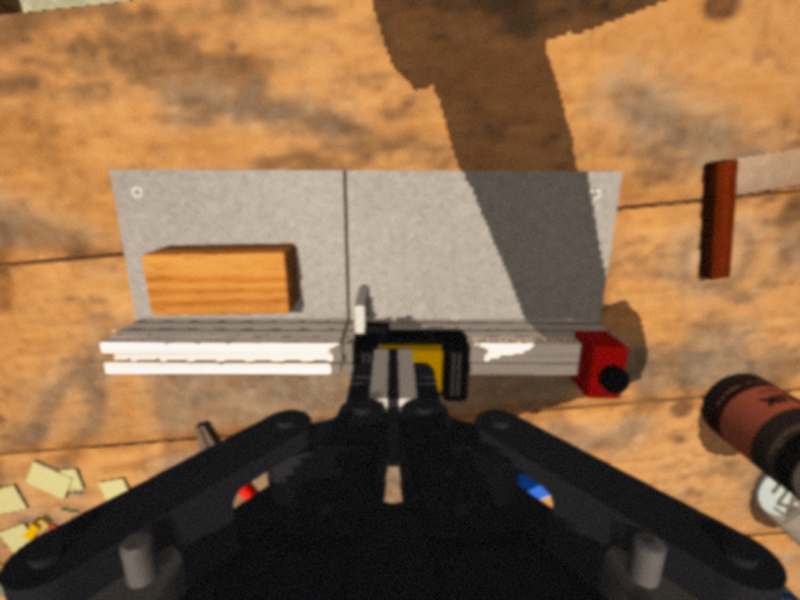

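The close view shows the stop at (355–468, 331–398), with the pad's right edge near x=444 and its near edge at y≈344. The collar's left face is at about x=577. The blank's top runs from (143,253) to (290,313), nearly parallel to the fence.

Run:
```python
from h import *
np.set_printoptions(precision=1,suppress=True)
st=np.load("w2.npz"); K,V=cam("wrist",st)
th=R.from_euler('z',-5.4,degrees=True).as_matrix()
c=np.array([572.9,-31.3,0])
for n,uv,z in [("padR-near",(444,344),97),("stop nearR",(467,331),100),("stop nearL",(358,333),100),("stop farR",(466,398),100),("collar L near",(576,333),98),("collar L far",(584,397),98),
 ("fence near L",(100,343),75),("fence far L",(105,374),75),("fence near R(576)",(575,344),75),("b1",(142,254),60),("b2",(288,251),60),("b3",(291,312),60),("b4",(150,313),60),("board NL",(109,170),18),("board NR",(621,171),18),("slot near",(345,170),18)]:
    p=back(K,V,uv,z); print(n,p, th.T@(p-c))
```

```text
padR-near [555.8  -5.2  97. ] [-19.5  24.4  97. ]
stop nearR [546.1  11.1 100. ] [-30.6  39.7 100. ]
stop nearL [540.6 -64.9 100. ] [-29.  -36.5 100. ]
stop farR [598.8   8.1 100. ] [ 22.   41.7 100. ]
collar L near [555.5  87.7  98. ] [-28.5 116.9  98. ]
collar L far [607.1  95.1  98. ] [ 22.2 129.1  98. ]
fence near L [ 540.5 -266.    75. ] [ -10.2 -236.7   75. ]
fence far L [ 566.6 -269.6   75. ] [  16.1 -237.8   75. ]
fence near R(576) [574.8  96.9  75. ] [-10.2 127.8  75. ]
b1 [ 477.6 -225.1   60. ] [ -76.6 -201.9   60. ]
b2 [ 485.5 -114.7   60. ] [-79.1 -91.3  60. ]
b3 [ 533.9 -120.3   60. ] [-30.4 -92.2  60. ]
b4 [ 524.5 -231.    60. ] [ -29.4 -203.4   60. ]
board NL [ 413.7 -259.3   18. ] [-137.1 -242.    18. ]
board NR [452.6 153.3  18. ] [-137.1  172.4   18. ]
slot near [431.3 -69.1  18. ] [-137.5  -51.    18. ]
```

Emit:
step_arm(
  motion=[
    {"slide":[-40,8,20],"jaw":0,"dr":[0,0,0]},
    {"slide":[-73,13,50],"jaw":0,"dr":[0,0,0]},
    {"slide":[-73,13,75],"jaw":0,"dr":[0,0,0]},
    {"slide":[-73,13,85],"jaw":0,"dr":[0,0,0]},
    {"slide":[-73,13,85],"jaw":0,"dr":[0,0,0]},
    {"slide":[-73,13,85],"jaw":0,"dr":[0,0,0]},
    {"slide":[-73,13,85],"jaw":0,"dr":[0,0,0]},
    {"slide":[-73,13,85],"jaw":0,"dr":[0,0,0]},
  ],
)

```text
clock: 3.25
position: [574.1, -32.9, 115.2]
ee_rot: [0.047, 0.999, 0.0, 0.001]
contact_force: [-0.6, 0.1, -0.1]
gripper_width: -0.1
grasp_force: 0.0
```

Run:
```python
from h import *
im=optics.get_image("wrist"); cv2.imwrite("pics/w3.png",cv2.resize(im[150:320,120:380],(780,510),interpolation=cv2.INTER_CUBIC))
```

```text
(no output)
```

View pics/w3.png

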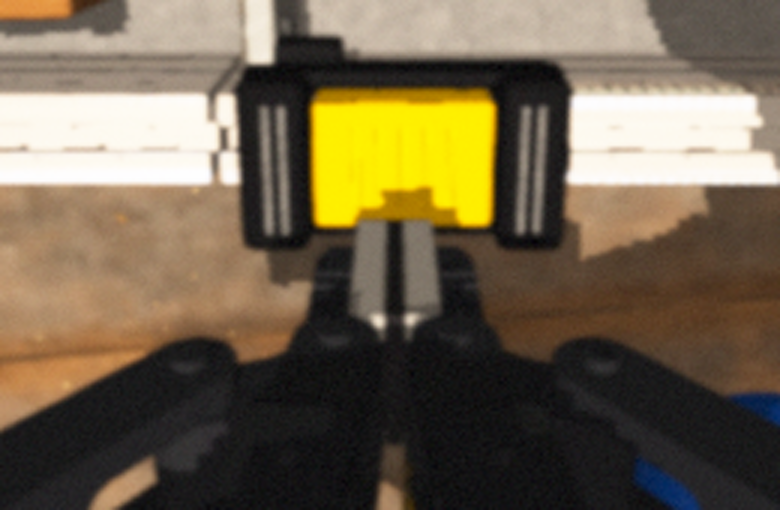

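The fingertips (mid at 397) are about 2.5 mm off the pad's middle (404) along the fence, so I'll correct that and press.

Emit:
step_arm(
  motion=[
    {"slide":[1,2.5,6],"jaw":0,"dr":[0,0,0]},
    {"slide":[1,2.5,12],"jaw":0,"dr":[0,0,0]},
    {"slide":[1,2.5,16],"jaw":0,"dr":[0,0,0]},
    {"slide":[1,2.5,19],"jaw":0,"dr":[0,0,0]},
    {"slide":[1,2.5,22],"jaw":0,"dr":[0,0,0]},
    {"slide":[1,2.5,24],"jaw":0,"dr":[0,0,0]},
    {"slide":[1,2.5,25],"jaw":0,"dr":[0,0,0]},
    {"slide":[1,2.5,25],"jaw":0,"dr":[0,0,0]},
  ],
)

```text
clock: 4.3
position: [573.1, -30.4, 89.4]
ee_rot: [0.047, 0.999, -0.0, 0.0]
contact_force: [-0.8, -0.7, 0.1]
gripper_width: -0.1
grasp_force: 0.0
```

Run:
```python
from h import *
im=optics.get_image("wrist"); cv2.imwrite("pics/w4.png",cv2.resize(im[150:320,120:380],(780,510),interpolation=cv2.INTER_CUBIC))
print(arm.read_state())
```

```text
{'clock': 4.35, 'joints': array([ 2.29204405e-01,  3.95108312e-01, -2.62739072e-01,  2.50777445e-05,
       -9.12792106e-01, -1.89478980e+00]), 'joint_vel': array([ 2.36391043e-04, -1.12928593e-03,  1.32685125e-03, -7.92107282e-04,
       -2.55026495e-04, -5.09246793e-05]), 'joint_efforts': array([-2.78851730e-03, -3.68350446e+01,  1.60095853e+01,  3.55651259e+00,
       -7.47406502e-04,  2.24491188e-06]), 'position': array([573.15575136, -30.37851885,  89.48558912]), 'ee_rot': array([4.73691353e-02, 9.98877449e-01, 1.18704145e-05, 7.81467993e-05]), 'contact_force': array([-0.76884331,  0.54352835, -0.09500793]), 'wrist_torque': array([ 0.02493476,  0.05957894, -0.01053086]), 'grasp_force': 0.0, 'gripper_width': 0.36504519649495787}
```

View pics/w4.png

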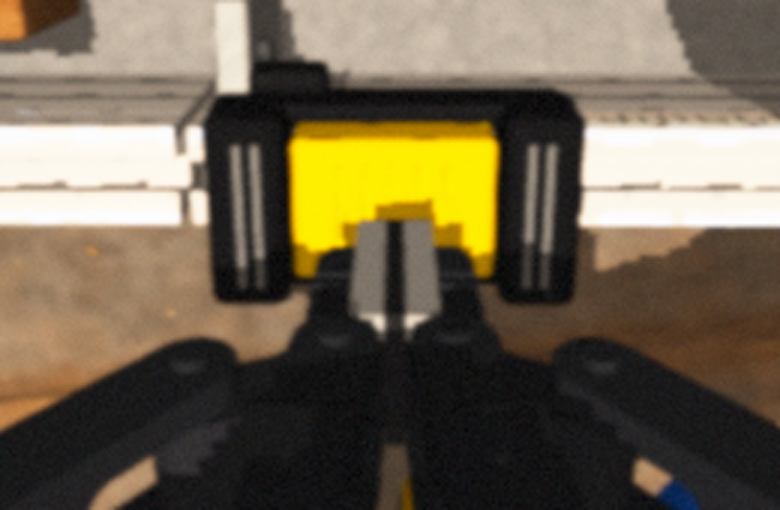

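The pad looks closer but still untouched: the fingertip edge is at (397,222), the pad spans 123–278, and there is no force. The real tips seem to end short of the stated TCP, so I'll descend slowly until there is force.

Emit:
step_arm(
  motion=[
    {"slide":[0,0,1],"jaw":0,"dr":[0,0,0]},
    {"slide":[0,0,2],"jaw":0,"dr":[0,0,0]},
    {"slide":[0,0,3],"jaw":0,"dr":[0,0,0]},
    {"slide":[0,0,4],"jaw":0,"dr":[0,0,0]},
    {"slide":[0,0,5],"jaw":0,"dr":[0,0,0]},
    {"slide":[0,0,6],"jaw":0,"dr":[0,0,0]},
    {"slide":[0,0,7],"jaw":0,"dr":[0,0,0]},
    {"slide":[0,0,8],"jaw":0,"dr":[0,0,0]},
  ],
)

```text
clock: 5.35
position: [573.1, -30.4, 81.3]
ee_rot: [0.047, 0.999, 0.0, -0.0]
contact_force: [-0.4, 0.7, 0.1]
gripper_width: -0.2
grasp_force: 0.0
```

Emit:
step_arm(
  motion=[
    {"slide":[0,0,1],"jaw":0,"dr":[0,0,0]},
    {"slide":[0,0,2],"jaw":0,"dr":[0,0,0]},
    {"slide":[0,0,3],"jaw":0,"dr":[0,0,0]},
    {"slide":[0,0,4],"jaw":0,"dr":[0,0,0]},
    {"slide":[0,0,5],"jaw":0,"dr":[0,0,0]},
    {"slide":[0,0,6],"jaw":0,"dr":[0,0,0]},
    {"slide":[0,0,7],"jaw":0,"dr":[0,0,0]},
    {"slide":[0,0,8],"jaw":0,"dr":[0,0,0]},
  ],
)

```text
clock: 6.35
position: [573.1, -30.4, 73.3]
ee_rot: [0.047, 0.999, -0.0, -0.0]
contact_force: [0.5, 0.0, -0.5]
gripper_width: 0.1
grasp_force: 0.0
```

Run:
```python
from h import *
im=optics.get_image("wrist"); cv2.imwrite("pics/w5.png",im)
sc=optics.get_image("scene")
h=cv2.cvtColor(im,cv2.COLOR_BGR2HSV); m=cv2.inRange(h,(20,150,120),(35,255,255))
n,l,s,c=cv2.connectedComponentsWithStats(m); print(s[1:][s[1:,4]>200])
a=cv2.resize(im[150:320,120:380],(780,510),interpolation=cv2.INTER_CUBIC)[:, 100:500]
b=cv2.resize(sc[150:260,240:384],(400,306),interpolation=cv2.INTER_CUBIC); b=np.vstack([b,np.zeros((204,400,3),np.uint8)])
cv2.imwrite("pics/c5.png",np.hstack([a,b]))
```

```text
[[ 213  199   77   55 2669]]
```

View pics/c5.png

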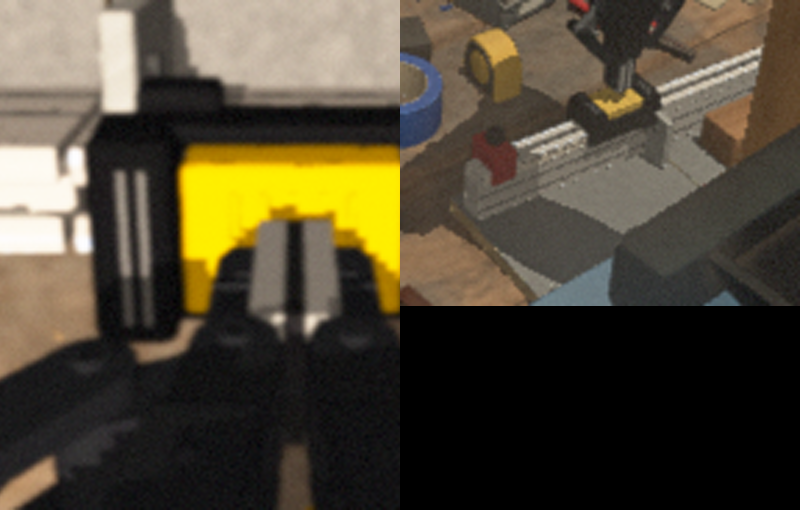

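The left crop shows the fingertips (centre 295, 222) over the yellow pad, with only a narrow shadow strip above them. The right crop shows the tips at (622,88), just above the pad (595–640). I'll triangulate the tip from both views.

Run:
```python
from h import *
np.set_printoptions(precision=1,suppress=True)
st=arm.read_state(); Kw,Vw=cam("wrist",st); Ks,Vs=cam("scene")
for z in (75,85,95,100,105,110,115,120,125):
    p=back(Kw,Vw,(252,224),z,1); print(z,p,proj(Ks,Vs,p)/1.5625)
print("pad",proj(Ks,Vs,np.array([576,-30,97.]))/1.5625, "want tip ~ (320,182)")
```

```text
75 [580.5 -30.7  75. ] [315.  189.1]
85 [576.1 -30.3  85. ] [316.3 187.2]
95 [571.7 -29.9  95. ] [317.7 185.2]
100 [569.4 -29.7 100. ] [318.4 184.2]
105 [567.2 -29.5 105. ] [319.  183.2]
110 [565.  -29.3 110. ] [319.7 182.2]
115 [562.8 -29.1 115. ] [320.4 181.1]
120 [560.6 -28.9 120. ] [321.1 180.1]
125 [558.3 -28.7 125. ] [321.8 179.1]
pad [316.7 183.8] want tip ~ (320,182)
```

Triangulation puts the real tip at z≈110, about 37 mm behind the TCP and centred on the pad. I'll keep descending.

Emit:
step_arm(
  motion=[
    {"slide":[-1,0,1.5],"jaw":0,"dr":[0,0,0]},
    {"slide":[-2,0,3],"jaw":0,"dr":[0,0,0]},
    {"slide":[-2,0,4.5],"jaw":0,"dr":[0,0,0]},
    {"slide":[-2,0,6],"jaw":0,"dr":[0,0,0]},
    {"slide":[-2,0,7],"jaw":0,"dr":[0,0,0]},
    {"slide":[-2,0,8],"jaw":0,"dr":[0,0,0]},
    {"slide":[-2,0,9],"jaw":0,"dr":[0,0,0]},
    {"slide":[-2,0,10],"jaw":0,"dr":[0,0,0]},
  ],
)

```text
clock: 7.45
position: [575.1, -30.5, 63.4]
ee_rot: [0.047, 0.999, 0.0, 0.0]
contact_force: [0.2, 1.1, -0.9]
gripper_width: -0.2
grasp_force: 0.0
```

Emit:
step_arm(
  motion=[
    {"slide":[0,0,1],"jaw":0,"dr":[0,0,0]},
    {"slide":[0,0,2],"jaw":0,"dr":[0,0,0]},
    {"slide":[0,0,3],"jaw":0,"dr":[0,0,0]},
    {"slide":[0,0,4],"jaw":0,"dr":[0,0,0]},
    {"slide":[0,0,5],"jaw":0,"dr":[0,0,0]},
    {"slide":[0,0,6],"jaw":0,"dr":[0,0,0]},
    {"slide":[0,0,6.5],"jaw":0,"dr":[0,0,0]},
    {"slide":[0,0,7],"jaw":0,"dr":[0,0,0]},
  ],
)

```text
clock: 8.45
position: [575.2, -30.6, 58.4]
ee_rot: [0.047, 0.999, -0.0, 0.0]
contact_force: [-3.9, 1.5, 10.2]
gripper_width: -0.3
grasp_force: 5.2
```

Contact: 10 N at TCP z 58.4, so the real tips are about 38 mm short. Now I'll press well in.

Emit:
step_arm(
  motion=[
    {"slide":[0,0,1.5],"jaw":0,"dr":[0,0,0]},
    {"slide":[0,0,3],"jaw":0,"dr":[0,0,0]},
    {"slide":[0,0,4.5],"jaw":0,"dr":[0,0,0]},
    {"slide":[0,0,6],"jaw":0,"dr":[0,0,0]},
    {"slide":[0,0,7],"jaw":0,"dr":[0,0,0]},
    {"slide":[0,0,7],"jaw":0,"dr":[0,0,0]},
    {"slide":[0,0,7],"jaw":0,"dr":[0,0,0]},
    {"slide":[0,0,7],"jaw":0,"dr":[0,0,0]},
  ],
)

```text
clock: 9.45
position: [575.4, -31.0, 54.9]
ee_rot: [0.046, 0.999, -0.001, 0.001]
contact_force: [-10.5, 1.5, 27.3]
gripper_width: -0.0
grasp_force: 13.6
```

Emit:
step_arm(
  motion=[
    {"slide":[0,3,0],"jaw":0,"dr":[0,0,0]},
    {"slide":[0,9,0],"jaw":0,"dr":[0,0,0]},
    {"slide":[0,16,0],"jaw":0,"dr":[0,0,0]},
    {"slide":[0,23,0],"jaw":0,"dr":[0,0,0]},
    {"slide":[0,30,0],"jaw":0,"dr":[0,0,0]},
    {"slide":[0,37,0],"jaw":0,"dr":[0,0,0]},
    {"slide":[0,44,0],"jaw":0,"dr":[0,0,0]},
    {"slide":[0,50,0],"jaw":0,"dr":[0,0,0]},
  ],
)

```text
clock: 10.45
position: [580.2, 18.8, 54.9]
ee_rot: [0.046, 0.999, -0.001, 0.001]
contact_force: [-10.5, 0.1, 26.4]
gripper_width: 0.1
grasp_force: 13.3
```

Emit:
step_arm(
  motion=[
    {"slide":[0,5,0],"jaw":0,"dr":[0,0,0]},
    {"slide":[0,11,0],"jaw":0,"dr":[0,0,0]},
    {"slide":[0,17,0],"jaw":0,"dr":[0,0,0]},
    {"slide":[0,22,0],"jaw":0,"dr":[0,0,0]},
    {"slide":[0,26,0],"jaw":0,"dr":[0,0,0]},
    {"slide":[0,30,0],"jaw":0,"dr":[0,0,0]},
    {"slide":[0,33,0],"jaw":0,"dr":[0,0,0]},
    {"slide":[0,36,0],"jaw":0,"dr":[0,0,0]},
  ],
)

```text
clock: 11.45
position: [583.6, 54.7, 54.9]
ee_rot: [0.046, 0.999, -0.001, 0.001]
contact_force: [-10.1, 0.3, 26.4]
gripper_width: 0.2
grasp_force: 13.1
```

Emit:
step_arm(
  motion=[
    {"slide":[0,1.5,0],"jaw":0,"dr":[0,0,0]},
    {"slide":[0,3,0],"jaw":0,"dr":[0,0,0]},
    {"slide":[0,4.5,0],"jaw":0,"dr":[0,0,0]},
    {"slide":[0,6,0],"jaw":0,"dr":[0,0,0]},
    {"slide":[0,7.5,0],"jaw":0,"dr":[0,0,0]},
    {"slide":[0,9,0],"jaw":0,"dr":[0,0,0]},
    {"slide":[0,10,0],"jaw":0,"dr":[0,0,0]},
    {"slide":[0,10,0],"jaw":0,"dr":[0,0,0]},
  ],
)

```text
clock: 12.45
position: [585.8, 60.8, 54.9]
ee_rot: [0.046, 0.999, -0.003, 0.002]
contact_force: [-3.7, -14.7, 23.4]
gripper_width: -0.0
grasp_force: 11.3
```

Run:
```python
from h import *
im=optics.get_image("wrist"); t=optics.get_image("top")
a=cv2.resize(im[150:320,120:430],(800,439),interpolation=cv2.INTER_CUBIC)
b=cv2.resize(t[190:260,225:400],(400,160),interpolation=cv2.INTER_CUBIC)
b=np.hstack([b,np.zeros((160,400,3),np.uint8)])
cv2.imwrite("pics/c6.png",np.vstack([a,b]))
```

```text
(no output)
```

View pics/c6.png

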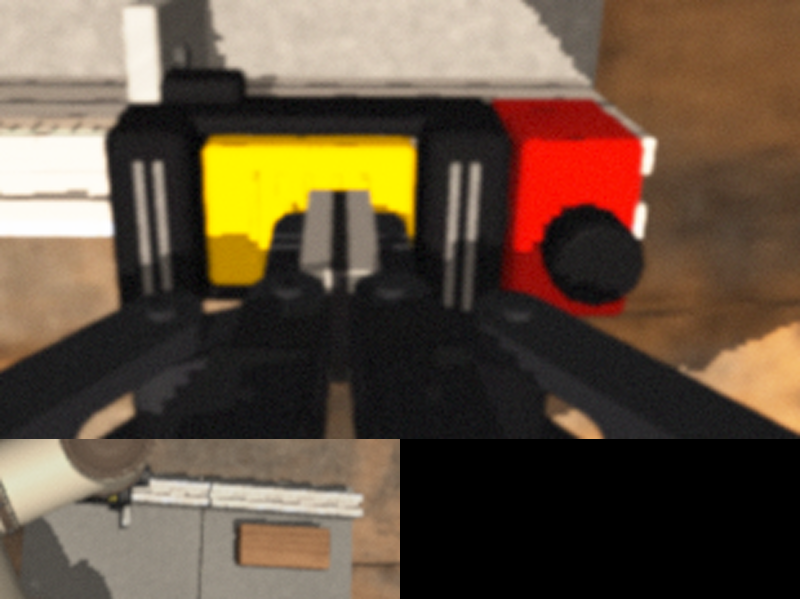

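The stop bumper rests against the red collar, with no gap at (510,150). The pad (203–415) is still down under the tips, and the push force is −15 N. Now I'll lift straight up and go over to the blank.

Emit:
step_arm(
  motion=[
    {"slide":[0,0,-15],"jaw":0,"dr":[0,0,0]},
    {"slide":[0,0,-55],"jaw":0,"dr":[0,0,0]},
    {"slide":[20,-40,-65],"jaw":0,"dr":[0,0,0]},
    {"slide":[45,-90,-65],"jaw":0,"dr":[0,0,0]},
    {"slide":[65,-140,-65],"jaw":0,"dr":[0,0,0]},
    {"slide":[85,-190,-65],"jaw":0,"dr":[0,0,0]},
    {"slide":[106,-235,-65],"jaw":0,"dr":[0,0,0]},
    {"slide":[106,-243,-65],"jaw":0,"dr":[0,0,0]},
  ],
)

```text
clock: 13.55
position: [453.7, -168.5, 114.4]
ee_rot: [0.049, 0.999, 0.0, -0.0]
contact_force: [-0.0, -0.0, 0.2]
gripper_width: -0.0
grasp_force: 0.0
```

```bash
cat >> h.py <<'E'
C=np.array([572.9,-31.3,0]); TH=R.from_euler('z',-5.4,degrees=True).as_matrix()
def cf(p): return TH.T@(p-C)
E
python3 - <<'E'
from h import *
np.set_printoptions(precision=1,suppress=True)
st=arm.read_state(); print(cf(st["position"]), st["joint_vel"])
im=optics.get_image("top"); cv2.imwrite("pics/t7.png",im)
K,V=cam("top")
h=cv2.cvtColor(im,cv2.COLOR_BGR2HSV)
m=cv2.inRange(h,(18,150,100),(32,255,255)); n,l,s,c=cv2.connectedComponentsWithStats(m)
for i in range(1,n):
    if s[i,4]>60: print("yellow",c[i],s[i],cf(back(K,V,c[i],97,1)))
m=cv2.inRange(h,(0,170,80),(6,255,255)); n,l,s,c=cv2.connectedComponentsWithStats(m)
for i in range(1,n):
    if s[i,4]>60: print("red",c[i],s[i],cf(back(K,V,c[i],98,1)))
E
```

```text
[-105.7 -147.8  114.4] [-0.1  0.   0.1  0.   0.   0.1]
yellow [338.8   3.1] [324   0  32   8 134] [633.9 -87.6  97. ]
yellow [195.1  14.6] [167  13  57   4 104] [565.4 336.1  97. ]
yellow [291.6 158.4] [286 152  13  12 117] [148.8  27.8  97. ]
yellow [268.9 209. ] [262 204  14  12  90] [ 1.9 82.4 97. ]
red [283.1  10.3] [269   6  30  11 164] [597.8  76.7  98. ]
red [87.8 29.2] [77 22 21 14 78] [495.5 645.8  98. ]
red [98.5 46.9] [90 39 15 15 63] [442.1 607.4  98. ]
```

Emit:
step_arm(
  motion=[
    {"slide":[0,0,40],"jaw":0,"dr":[0,0,0]},
    {"slide":[0,0,80],"jaw":0,"dr":[0,0,0]},
    {"slide":[0,0,103],"jaw":0,"dr":[0,0,0]},
    {"slide":[0,0,108],"jaw":0,"dr":[0,0,0]},
    {"slide":[-6,0,108],"jaw":0,"dr":[0,0,0]},
    {"slide":[-12,0,108],"jaw":0,"dr":[0,0,0]},
    {"slide":[-16,0,108],"jaw":0,"dr":[0,0,0]},
    {"slide":[-20,0,108],"jaw":0,"dr":[0,0,0]},
  ],
)

```text
clock: 14.6
position: [475.8, -168.8, 6.9]
ee_rot: [0.047, 0.999, 0.0, 0.0]
contact_force: [-1.5, 1.0, 1.1]
gripper_width: 0.1
grasp_force: 0.4
```

Emit:
step_arm(
  motion=[
    {"slide":[-3,0,0],"jaw":0,"dr":[0,0,0]},
    {"slide":[-5,0,0],"jaw":0,"dr":[0,0,0]},
    {"slide":[-7,0,0],"jaw":0,"dr":[0,0,0]},
    {"slide":[-9,0,0],"jaw":0,"dr":[0,0,0]},
    {"slide":[-11,0,0],"jaw":0,"dr":[0,0,0]},
    {"slide":[-12,0,0],"jaw":0,"dr":[0,0,0]},
    {"slide":[-13,0,0],"jaw":0,"dr":[0,0,0]},
    {"slide":[-14,0,0],"jaw":0,"dr":[0,0,0]},
  ],
)

```text
clock: 15.6
position: [487.0, -169.9, 6.0]
ee_rot: [0.048, 0.999, 0.0, -0.003]
contact_force: [-7.6, 2.2, 3.9]
gripper_width: 0.2
grasp_force: 3.3
```

Run:
```python
from h import *
np.set_printoptions(precision=1,suppress=True)
st=arm.read_state(); print(cf(st["position"]),st["contact_force"])
im=optics.get_image("wrist"); cv2.imwrite("pics/w8.png",cv2.resize(im,(800,600),interpolation=cv2.INTER_CUBIC))
```

```text
[ -72.5 -146.1    6. ] [-7.6  2.2  3.9]
```

View pics/w8.png

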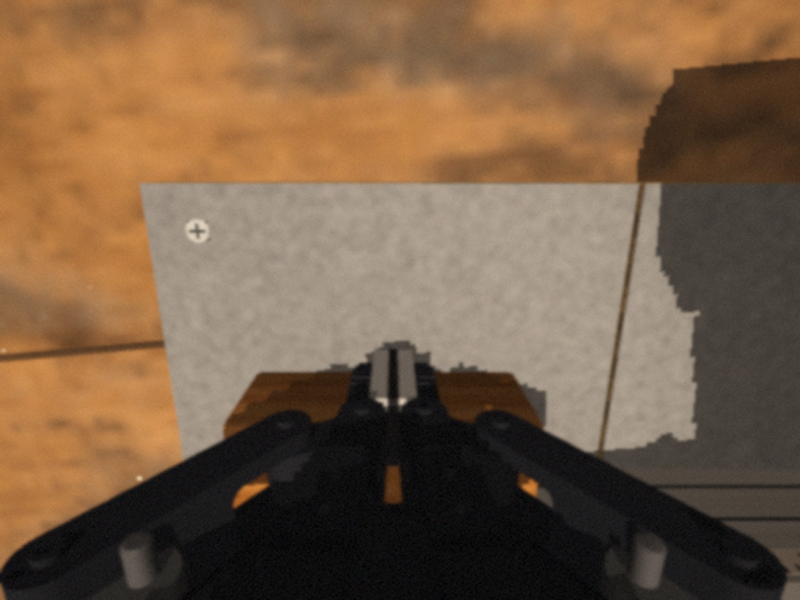

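The blank's near edge is at row 372, parallel to the board edge. The −7.6 N at x' −72.5 means it is flush with the fence. Next I'll move to its far end, at −y.

Emit:
step_arm(
  motion=[
    {"slide":[10,0,0],"jaw":0,"dr":[0,0,0]},
    {"slide":[20,0,-30],"jaw":0,"dr":[0,0,0]},
    {"slide":[20,-30,-70],"jaw":0,"dr":[0,0,0]},
    {"slide":[0,-70,-70],"jaw":0,"dr":[0,0,0]},
    {"slide":[-25,-85,-70],"jaw":0,"dr":[0,0,0]},
    {"slide":[-36,-85,-70],"jaw":0,"dr":[0,0,0]},
    {"slide":[-36,-85,-70],"jaw":0,"dr":[0,0,0]},
    {"slide":[-36,-85,-70],"jaw":0,"dr":[0,0,0]},
  ],
)

```text
clock: 16.65
position: [516.6, -257.3, 76.2]
ee_rot: [0.047, 0.999, 0.0, -0.0]
contact_force: [0.0, -0.2, -0.3]
gripper_width: -0.1
grasp_force: 0.0
```

Run:
```python
from h import *
np.set_printoptions(precision=1,suppress=True)
st=arm.read_state(); print(cf(st["position"]))
K,V=cam("top")
im=optics.get_image("top"); h=cv2.cvtColor(im,cv2.COLOR_BGR2HSV)[215:265,310:400]
# blank mask inside the board area: saturated brown vs grey board
m=cv2.inRange(h,(3,90,60),(22,255,255)); n,l,s,c=cv2.connectedComponentsWithStats(m)
for i in range(1,n):
    if s[i,4]>100:
        print(s[i]); r=cv2.boxPoints(cv2.minAreaRect(np.argwhere(l==i)[:,::-1].astype(np.float32)))+[310,215]
        print([cf(back(K,V,q,60,1)) for q in r])
```

```text
[ -34.8 -230.3   76.2]
[ 69  18  21  32 556]
[array([ -38.8, -231. ,   60. ]), array([ -34.8, -286.9,   60. ]), array([-120.5, -287.8,   60. ]), array([-124.4, -232.6,   60. ])]
```

Emit:
step_arm(
  motion=[
    {"slide":[0,0,30],"jaw":0,"dr":[0,0,0]},
    {"slide":[0,0,55],"jaw":0,"dr":[0,0,0]},
    {"slide":[0,0,65],"jaw":0,"dr":[0,0,0]},
    {"slide":[0,0,65],"jaw":0,"dr":[0,0,0]},
    {"slide":[0,6,65],"jaw":0,"dr":[0,0,0]},
    {"slide":[0,12,65],"jaw":0,"dr":[0,0,0]},
    {"slide":[0,18,65],"jaw":0,"dr":[0,0,0]},
    {"slide":[0,24,65],"jaw":0,"dr":[0,0,0]},
  ],
)

```text
clock: 17.7
position: [520.2, -234.1, 12.2]
ee_rot: [0.047, 0.999, -0.0, 0.001]
contact_force: [1.1, -2.4, 1.5]
gripper_width: -0.0
grasp_force: 1.3
```

Emit:
step_arm(
  motion=[
    {"slide":[0,6,0],"jaw":0,"dr":[0,0,0]},
    {"slide":[0,12,0],"jaw":0,"dr":[0,0,0]},
    {"slide":[0,18,0],"jaw":0,"dr":[0,0,0]},
    {"slide":[0,24,0],"jaw":0,"dr":[0,0,0]},
    {"slide":[0,30,0],"jaw":0,"dr":[0,0,0]},
    {"slide":[0,36,0],"jaw":0,"dr":[0,0,0]},
    {"slide":[0,42,0],"jaw":0,"dr":[0,0,0]},
    {"slide":[0,48,0],"jaw":0,"dr":[0,0,0]},
  ],
)

```text
clock: 18.7
position: [523.9, -185.9, 11.1]
ee_rot: [0.047, 0.999, 0.0, -0.0]
contact_force: [-1.0, 0.2, -1.0]
gripper_width: -0.3
grasp_force: 0.2
```

Emit:
step_arm(
  motion=[
    {"slide":[0,6,0],"jaw":0,"dr":[0,0,0]},
    {"slide":[0,12,0],"jaw":0,"dr":[0,0,0]},
    {"slide":[0,18,0],"jaw":0,"dr":[0,0,0]},
    {"slide":[0,24,0],"jaw":0,"dr":[0,0,0]},
    {"slide":[0,30,0],"jaw":0,"dr":[0,0,0]},
    {"slide":[0,36,0],"jaw":0,"dr":[0,0,0]},
    {"slide":[0,42,0],"jaw":0,"dr":[0,0,0]},
    {"slide":[0,48,0],"jaw":0,"dr":[0,0,0]},
  ],
)

```text
clock: 19.7
position: [528.7, -138.3, 11.4]
ee_rot: [0.047, 0.999, -0.0, 0.0]
contact_force: [0.4, -0.1, 0.4]
gripper_width: 0.0
grasp_force: 0.3
```

Run:
```python
from h import *
np.set_printoptions(precision=1,suppress=True)
st=arm.read_state(); print(cf(st["position"]),st["contact_force"])
```

```text
[ -33.9 -110.7   11.4] [ 0.4 -0.1  0.4]
```

Emit:
step_arm(
  motion=[
    {"slide":[0,5,0],"jaw":0,"dr":[0,0,0]},
    {"slide":[0,10,0],"jaw":0,"dr":[0,0,0]},
    {"slide":[0,15,0],"jaw":0,"dr":[0,0,0]},
    {"slide":[0,19,0],"jaw":0,"dr":[0,0,0]},
    {"slide":[0,22,0],"jaw":0,"dr":[0,0,0]},
    {"slide":[0,24,0],"jaw":0,"dr":[0,0,0]},
    {"slide":[0,26,0],"jaw":0,"dr":[0,0,0]},
    {"slide":[0,28,0],"jaw":0,"dr":[0,0,0]},
  ],
)

```text
clock: 20.7
position: [531.3, -110.7, 11.4]
ee_rot: [0.047, 0.999, -0.0, -0.0]
contact_force: [-0.1, -0.0, -0.2]
gripper_width: 0.2
grasp_force: 0.3
```

Emit:
step_arm(
  motion=[
    {"slide":[0,1,0],"jaw":0,"dr":[0,0,0]},
    {"slide":[0,2,0],"jaw":0,"dr":[0,0,0]},
    {"slide":[0,3,0],"jaw":0,"dr":[0,0,0]},
    {"slide":[0,4,0],"jaw":0,"dr":[0,0,0]},
    {"slide":[0,5,0],"jaw":0,"dr":[0,0,0]},
    {"slide":[0,5.5,0],"jaw":0,"dr":[0,0,0]},
    {"slide":[0,6,0],"jaw":0,"dr":[0,0,0]},
    {"slide":[0,6,0],"jaw":0,"dr":[0,0,0]},
  ],
)

```text
clock: 21.7
position: [530.5, -106.3, 11.4]
ee_rot: [0.047, 0.999, -0.001, -0.001]
contact_force: [-0.4, -7.6, 0.1]
gripper_width: 0.0
grasp_force: 3.9
```

Run:
```python
from h import *
np.set_printoptions(precision=1,suppress=True)
st=arm.read_state(); print(cf(st["position"]),st["contact_force"])
```

```text
[-35.1 -78.7  11.4] [-0.4 -7.6  0.1]
```

The stop contact reads −7.6 N at the expected place. Next I'll re-seat the blank against the fence from its near side.

Emit:
step_arm(
  motion=[
    {"slide":[0,-8,0],"jaw":0,"dr":[0,0,0]},
    {"slide":[0,-18,0],"jaw":0,"dr":[0,0,0]},
    {"slide":[0,-18,-40],"jaw":0,"dr":[0,0,0]},
    {"slide":[20,-5,-75],"jaw":0,"dr":[0,0,0]},
    {"slide":[50,35,-75],"jaw":0,"dr":[0,0,0]},
    {"slide":[70,62,-75],"jaw":0,"dr":[0,0,0]},
    {"slide":[70,62,-75],"jaw":0,"dr":[0,0,0]},
    {"slide":[70,62,-75],"jaw":0,"dr":[0,0,0]},
  ],
)

```text
clock: 22.7
position: [468.7, -36.5, 86.7]
ee_rot: [0.047, 0.999, 0.0, 0.001]
contact_force: [0.0, -0.8, -0.2]
gripper_width: -0.5
grasp_force: 0.0
```

Run:
```python
from h import *
np.set_printoptions(precision=1,suppress=True)
st=arm.read_state(); print(cf(st["position"]))
K,V=cam("wrist",st); im=optics.get_image("wrist")
h=cv2.cvtColor(im,cv2.COLOR_BGR2HSV)
# expected corners if in place, top face z=60
for n,p in [("nl",(-60.2,-66,60)),("nr",(-60.2,44,60)),("fl",(-10.2,-66,60)),("fr",(-10.2,44,60))]:
    print(n,proj(K,V,C+TH@np.array(p,float))/1.5625)
m=cv2.inRange(h,(3,110,60),(22,255,255)); m[230:,:]=0; m[:100]=0
n,l,s,c=cv2.connectedComponentsWithStats(m)
for i in range(1,n):
    if s[i,4]>150: print(s[i],cv2.boxPoints(cv2.minAreaRect(np.argwhere(l==i)[:,::-1].astype(np.float32))).tolist())
```

```text
[-103.3  -15.    86.7]
nl [190.5 249.1]
nr [322.  249.2]
fl [194.  299.5]
fr [317.9 299.5]
[    0   100   512   130 29410] [[-3.949485934151044e-15, 100.0], [511.0, 100.0], [511.0, 229.0], [0.0, 229.0]]
[  0 154  20  76 798] [[-2.2962129346239734e-15, 154.0], [19.0, 154.0], [19.0, 229.0], [0.0, 229.0]]
```

Emit:
step_arm(
  motion=[
    {"slide":[0,0,40],"jaw":0,"dr":[0,0,0]},
    {"slide":[0,0,75],"jaw":0,"dr":[0,0,0]},
    {"slide":[0,0,80],"jaw":0,"dr":[0,0,0]},
    {"slide":[-6,0,80],"jaw":0,"dr":[0,0,0]},
    {"slide":[-12,0,80],"jaw":0,"dr":[0,0,0]},
    {"slide":[-17,0,80],"jaw":0,"dr":[0,0,0]},
    {"slide":[-21,0,80],"jaw":0,"dr":[0,0,0]},
    {"slide":[-24,0,80],"jaw":0,"dr":[0,0,0]},
  ],
)

```text
clock: 23.75
position: [492.3, -38.7, 6.7]
ee_rot: [0.047, 0.999, 0.0, 0.0]
contact_force: [0.5, 0.6, 0.2]
gripper_width: -0.1
grasp_force: 0.0
```

Emit:
step_arm(
  motion=[
    {"slide":[-2,0,0],"jaw":0,"dr":[0,0,0]},
    {"slide":[-4,0,0],"jaw":0,"dr":[0,0,0]},
    {"slide":[-6,0,0],"jaw":0,"dr":[0,0,0]},
    {"slide":[-7,0,0],"jaw":0,"dr":[0,0,0]},
    {"slide":[-8,0,0],"jaw":0,"dr":[0,0,0]},
    {"slide":[-9,0,0],"jaw":0,"dr":[0,0,0]},
    {"slide":[-9.5,0,0],"jaw":0,"dr":[0,0,0]},
    {"slide":[-9.5,0,0],"jaw":0,"dr":[0,0,0]},
  ],
)

```text
clock: 24.75
position: [499.6, -39.8, 6.1]
ee_rot: [0.048, 0.999, -0.0, -0.002]
contact_force: [-5.1, 2.7, 2.6]
gripper_width: 0.1
grasp_force: 2.5
```

Run:
```python
from h import *
np.set_printoptions(precision=1,suppress=True)
st=arm.read_state(); print(cf(st["position"]),st["contact_force"])
```

```text
[-72.2 -15.4   6.1] [-5.1  2.7  2.6]
```

Emit:
step_arm(
  motion=[
    {"slide":[6,0,0],"jaw":0,"dr":[0,0,0]},
    {"slide":[20,0,0],"jaw":0,"dr":[0,0,0]},
    {"slide":[25,0,-50],"jaw":0,"dr":[0,0,0]},
    {"slide":[30,-40,-95],"jaw":0,"dr":[0,0,0]},
    {"slide":[40,-95,-110],"jaw":0,"dr":[0,0,0]},
    {"slide":[50,-150,-110],"jaw":0,"dr":[0,0,0]},
    {"slide":[50,-180,-110],"jaw":0,"dr":[0,0,0]},
    {"slide":[50,-180,-110],"jaw":0,"dr":[0,0,0]},
  ],
)

```text
clock: 25.75
position: [433.8, -215.5, 116.4]
ee_rot: [0.049, 0.999, -0.0, 0.0]
contact_force: [-0.3, 0.4, 1.1]
gripper_width: 0.1
grasp_force: 0.0
```

Run:
```python
from h import *
np.set_printoptions(precision=1,suppress=True,linewidth=200)
st=arm.read_state(); print(cf(st["position"]))
for name in ["wrist","top"]:
    K,V=cam(name,st); im=optics.get_image(name); cv2.imwrite(f"pics/f_{name}.png",im)
    # rectified plan view of plane z=60 in jig c-frame, 1 px = 0.5 mm: rows x' from -110 to 10, cols y' from -110 to 140
    src=np.float32([proj(K,V,C+TH@np.array([x,y,60.]))/1.5625 for x,y in [(-110,-110),(-110,140),(10,140),(10,-110)]])
    M=cv2.getPerspectiveTransform(src,np.float32([[0,0],[500,0],[500,240],[0,240]]))
    w=cv2.warpPerspective(im,M,(500,240)); cv2.imwrite(f"pics/plan_{name}.png",w)
    hsv=cv2.cvtColor(w,cv2.COLOR_BGR2HSV)
    m=cv2.inRange(hsv,(3,90,60),(24,255,255)); n,l,s,c=cv2.connectedComponentsWithStats(m)
    for i in range(1,n):
        if s[i,4]>3000:
            (cx,cy),(a,b),an=cv2.minAreaRect(np.argwhere(l==i)[:,::-1].astype(np.float32))
            print(name,"centre y',x'",cx/2-110,cy/2-110,"size",a/2,b/2,an,"bbox",s[i,:4]/2)
    # profile along the row at x'=-25 (arm region)
    for r in (-50,-35,-25): print(r,[(y,hsv[int((r+110)*2),int((y+110)*2)].tolist()) for y in range(30,62,3)])
```

```text
[-121.2 -196.4  116.4]
wrist centre y',x' -20.25 -45.5 size 68.0 128.5 90.0 bbox [ 25.5  30.5 129.   68.5]
-50 [(30, [15, 183, 221]), (33, [15, 183, 220]), (36, [15, 184, 219]), (39, [15, 182, 220]), (42, [14, 144, 200]), (45, [16, 49, 172]), (48, [17, 44, 169]), (51, [16, 47, 170]), (54, [13, 43, 172]), (57, [0, 0, 0]), (60, [0, 0, 0])]
-35 [(30, [14, 183, 106]), (33, [14, 186, 104]), (36, [13, 184, 104]), (39, [14, 183, 117]), (42, [14, 169, 169]), (45, [16, 58, 66]), (48, [17, 39, 59]), (51, [15, 39, 65]), (54, [18, 43, 72]), (57, [16, 47, 93]), (60, [0, 0, 0])]
-25 [(30, [14, 183, 99]), (33, [13, 186, 100]), (36, [13, 189, 96]), (39, [12, 184, 94]), (42, [13, 162, 82]), (45, [17, 41, 56]), (48, [15, 37, 55]), (51, [15, 37, 55]), (54, [12, 44, 58]), (57, [16, 50, 56]), (60, [18, 46, 56])]
top centre y',x' -9.0 -39.0 size 51.0 110.0 90.0 bbox [ 46.   45.5 110.5  51.5]
top centre y',x' 85.25 -3.25 size 25.5 53.5 90.0 bbox [168.5  94.   54.   26. ]
-50 [(30, [14, 125, 171]), (33, [14, 127, 181]), (36, [13, 125, 181]), (39, [14, 125, 180]), (42, [14, 128, 160]), (45, [14, 110, 121]), (48, [16, 50, 113]), (51, [19, 31, 131]), (54, [18, 33, 140]), (57, [17, 33, 147]), (60, [20, 31, 146])]
-35 [(30, [13, 114, 96]), (33, [14, 118, 95]), (36, [13, 122, 94]), (39, [14, 114, 96]), (42, [14, 54, 127]), (45, [19, 32, 175]), (48, [20, 28, 189]), (51, [21, 26, 158]), (54, [20, 27, 112]), (57, [18, 33, 116]), (60, [21, 34, 141])]
-25 [(30, [13, 126, 91]), (33, [13, 122, 90]), (36, [13, 122, 90]), (39, [12, 120, 87]), (42, [13, 87, 88]), (45, [19, 35, 123]), (48, [17, 30, 161]), (51, [20, 29, 133]), (54, [23, 27, 84]), (57, [19, 29, 70]), (60, [21, 31, 81])]
```

Emit:
step_arm(
  motion=[
    {"slide":[-40,40,0],"jaw":0,"dr":[0,0,0]},
    {"slide":[-80,80,0],"jaw":0,"dr":[0,0,0]},
    {"slide":[-86,96,30],"jaw":0,"dr":[0,0,0]},
    {"slide":[-86,96,75],"jaw":0,"dr":[0,0,0]},
    {"slide":[-86,96,103],"jaw":0,"dr":[0,0,0]},
    {"slide":[-86,96,105],"jaw":0,"dr":[0,0,0]},
    {"slide":[-86,102,105],"jaw":0,"dr":[0,0,0]},
    {"slide":[-86,108,105],"jaw":0,"dr":[0,0,0]},
  ],
)

```text
clock: 26.85
position: [531.7, -114.0, 13.0]
ee_rot: [0.047, 0.999, 0.0, 0.002]
contact_force: [1.7, 0.3, 0.2]
gripper_width: 0.1
grasp_force: 0.0
```

Emit:
step_arm(
  motion=[
    {"slide":[0,3,0],"jaw":0,"dr":[0,0,0]},
    {"slide":[0,5,0],"jaw":0,"dr":[0,0,0]},
    {"slide":[0,7,0],"jaw":0,"dr":[0,0,0]},
    {"slide":[0,8,0],"jaw":0,"dr":[0,0,0]},
    {"slide":[0,9,0],"jaw":0,"dr":[0,0,0]},
    {"slide":[0,10,0],"jaw":0,"dr":[0,0,0]},
    {"slide":[0,11,0],"jaw":0,"dr":[0,0,0]},
    {"slide":[0,11,0],"jaw":0,"dr":[0,0,0]},
  ],
)

```text
clock: 27.85
position: [530.6, -106.1, 11.5]
ee_rot: [0.047, 0.999, -0.001, -0.001]
contact_force: [0.3, -11.3, 0.8]
gripper_width: 0.0
grasp_force: 5.4
```

Run:
```python
from h import *
np.set_printoptions(precision=1,suppress=True)
st=arm.read_state(); print(cf(st["position"]),st["contact_force"])
```

```text
[-35.1 -78.5  11.5] [  0.3 -11.3   0.8]
```

The same contact place again, so the blank is seated. I'll retreat and check once more.

Emit:
step_arm(
  motion=[
    {"slide":[0,-8,0],"jaw":0,"dr":[0,0,0]},
    {"slide":[0,-20,0],"jaw":0,"dr":[0,0,0]},
    {"slide":[0,-22,-45],"jaw":0,"dr":[0,0,0]},
    {"slide":[30,-50,-95],"jaw":0,"dr":[0,0,0]},
    {"slide":[65,-90,-105],"jaw":0,"dr":[0,0,0]},
    {"slide":[86,-120,-105],"jaw":0,"dr":[0,0,0]},
    {"slide":[86,-120,-105],"jaw":0,"dr":[0,0,0]},
    {"slide":[86,-120,-105],"jaw":0,"dr":[0,0,0]},
  ],
)

```text
clock: 28.85
position: [434.9, -215.2, 116.5]
ee_rot: [0.048, 0.999, 0.0, 0.0]
contact_force: [0.5, 0.0, -0.5]
gripper_width: -0.2
grasp_force: 0.0
```

Run:
```python
from h import *
st=arm.read_state(); print(cf(st["position"]),st["contact_force"])
K,V=cam("top"); im=optics.get_image("top")
src=np.float32([proj(K,V,C+TH@np.array([x,y,60.]))/1.5625 for x,y in [(-110,-110),(-110,140),(10,140),(10,-110)]])
w=cv2.warpPerspective(im,cv2.getPerspectiveTransform(src,np.float32([[0,0],[500,0],[500,240],[0,240]])),(500,240))
m=cv2.inRange(cv2.cvtColor(w,cv2.COLOR_BGR2HSV),(3,90,60),(24,255,255)); n,l,s,c=cv2.connectedComponentsWithStats(m)
for i in range(1,n):
    if s[i,4]>3000: print(cv2.minAreaRect(np.argwhere(l==i)[:,::-1].astype(np.float32)))
print(arm.job_done())
```

```text
[-120.11061216 -196.10123625  116.51484329] [ 0.50831747  0.00727335 -0.54861266]
((202.0, 141.5), (101.0, 220.0), 90.0)
((390.5, 213.5), (51.0, 107.0), 90.0)
the job is handed in; nothing more can be done
None
```

I handed the job in at about 29 s without seeing a verdict: contact forces and camera checks put the length stop against the red collar with its pad released, and the blank flush to the fence with its end at the steel arm.

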